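# Hold an offcut square in the corner of a squaring board

### The job

The longer of the two aluminium box-section offcuts is to be marked to length. Stand it on the squaring board the same way up as it lies now, with one long side flat against the fence and one end touching the stop block, and hold it there with a firm diagonal push that presses it against the fence and down onto the board at the same time. Finish while still holding and pressing it; leave the shorter offcut, the small weight and the timer where they are.

Things in the scene. Friction and masses are not known exactly. Their poses are not given: they have to be found in the camera images.
- long_offcut_center (a point): Centre (half-way up) of the long offcut: loose aluminium box section, 120 mm long (its y axis), 40 mm wide (x), 50 mm high (z), 0.12 to 0.24 kg, both ends open and alike. It stands on a 40 mm wide side, so the centre is 25 mm above what it stands on. Grip it across the 40 mm width.
- short_offcut_center (a point): Centre (half-way up) of the short offcut, a bystander: same box section, 40 mm wide, 50 mm high, but only 70 mm long (along y). The two offcuts start one on either side of the board, and it varies which is where.
- fence_face (a point): Point half-way along the fence of the squaring board, at the foot of its near face, level with the bed's top (18 mm above the worktop). x points at right angles into the fence, away from the robot; y along the fence, to the left seen from the robot; z up. The fence is only 12 mm high, so an offcut on the bed rises 38 mm above it. Board, fence and stop are fixed and rigid.
- stop_face (a point): Point at the foot of the stop block's face that the offcut's end must touch, level with the bed's top; axes as at fence_face. The wooden block extends 24 mm to +y from here and 25 mm to either side in x, touching the fence; 30 mm high (40 with the clamp screw on its part that laps over the fence). The offcut belongs on its -y (right) side. Its place along the fence varies.
- bed: Plywood bed of the squaring board, 160 mm across (x), 240 mm along the fence (y), 15 mm thick; origin at the centre of its underside, its top 18 mm above the worktop. Axes as at fence_face, which lies 50 mm along x from its centre. Bed, fence and stop are varnished: friction with an offcut about 0.35, so part of a sideways push is carried by the bed.
- fence: Wooden fence strip on the far part of the bed, 20 mm thick (x), 240 mm long (y), 12 mm high; origin at the centre of its underside, axes as at fence_face.
- long_offcut: The long offcut; origin at the centre of its underside, axes as at long_offcut_center.
- weight: Small calibration weight, a bystander, 22 mm across, 32 mm high, standing to the right of the board's far corner; origin at the centre of its underside.
- timer: Small white timer, a bystander, 62 x 68 x 18 mm, lying to the left of the board's far corner; origin at the centre of its underside.

How it is judged:
On the way:
1. the long offcut stands on the bed of the squaring board (contact force between long_offcut and bed above 0.4 N and angle between long_offcut's own z axis and vertical below 0.15 rad), for 0.1 s.
At the end, for the whole second after the job is handed in: The long offcut stands upright on the bed (within 0.05 rad), its long side flat on the fence (within 0.04 rad and 3 mm) and one end at the stop block (gap under 3.5 mm), at rest, while the robot keeps pressing it: more than 4 N against the fence and more than 5 N down on the bed at the same time (contact force between long_offcut and fence above 4 N and contact force between long_offcut and bed above 5 N and contact force between any of the fingers, the arm and long_offcut above 2 N and angle between long_offcut's own z axis and vertical below 0.05 rad and angle between the y axis of long_offcut and the y axis of fence_face, either way round below 0.04 rad and x of long_offcut_center in the frame of fence_face between -0.023 and -0.017 m and z of long_offcut_center in the frame of fence_face between 0.022 and 0.028 m and y of long_offcut_center in the frame of stop_face between -0.0635 and -0.057 m and linear speed of long_offcut below 0.02 m/s); the arm keeps its last pose, push and grip.
It fails at once if the short offcut is shifted more than 30 mm (distance of short_offcut_center from where it was at the start of the episode above 0.03 m).
It fails at once if the weight is shifted more than 30 mm (distance of weight from where it was at the start of the episode above 0.03 m).
It fails at once if the timer is shifted more than 30 mm (distance of timer from where it was at the start of the episode above 0.03 m).
It also fails if it takes over 48 s, if anything falls off the work surface, if the arm or the gripper's body presses on something with over 40 N, if the wrist force passes 120 N, or if a joint passes its speed limit or range.

### The arm

A 6-joint arm with a two-finger parallel gripper is mounted at the origin on a cart in front of the work surface, level with it; the furniture and walls round the work are solid. World frame = base frame: x ahead of the robot, y to its left, z up, the work surface at z = 0. Lengths are in m, angles in rad, forces in N, time in s.
With the tool pointing down it reaches from about 0.35 to 0.975 m from the base axis. Payload 7.1 kg.
Tool frame: the origin (TCP) lies midway between the tips of the shut fingers; the grasp point (between the pads) lies 19 mm behind it; z points along the fingers, y is the line along which they close (so a half turn about z gives the same grasp; the last joint's range is limited). The gripper opens to 88 mm and grips with 3 to 60 N. Pads are 20 mm wide; open, the fingers measure 115 mm over their backs; the gripper's body (75 mm by 178 mm) begins 61 mm behind the grasp point.
Start: joints at [-1.303, 0.423, 1.63, -0, 1.089, -0.019], TCP at [0.177, -0.599, 0.223] pointing down, gripper open.
Joint ranges: [-3, 3], [-0.9, 2.11], [0.09, 2.58], [-1.31, 4.45], [0.11, 2.69], [-2.54, 2.54]. Speed limits (rad/s): [2.39, 2.39, 3.01, 3.14, 3.14, 3.14].

### API

Orientations are given as [roll, pitch, yaw] about the fixed x, y, z axes, in that order (R = Rz(yaw) Ry(pitch) Rx(roll)).
In Python, from station import r, solver, vision, hand_in, monitor gives the robot as it stands. Calls block until the motion is done:
- r.reach(position, orientation): joint-space move of the TCP to a pose.
- r.line_to(position, attitude=None, speed=0.15, until_force=None): straight line of the TCP; attitude=None keeps the orientation; speed is the mean speed in m/s. With until_force (N) it stops when the force on the tool has changed by that much, and returns True; else False.
- r.goto_joints(angles): joint-space move.
- r.set_gripper(opening, newtons=None): opening from 0.0 (shut) to 1.0 (fully open); newtons is the grip in N (None keeps the last); returns when the fingers have stopped.
- r.wait(seconds).
- solver.solve_ik(position, orientation): joint angles nearest the present ones, or None.
- vision.capture(name): name is "scene" or "top" or "wrist"; returns a dict with "img" (400x640x3 uint8, red, green, blue), "camera_matrix" (3x3 intrinsics, pixels), "world_to_cam" (4x4, takes a point from world to camera coordinates); the wrist camera has in their place "T_tool_cam" (4x4, takes a point from camera to tool coordinates, whose origin is the TCP and whose axes are the flange's). Camera axes: x right, y down, z forward; pixel columns grow to the right and rows downward; lengths in m; the calibration is good to about 2 mm. A picture is of the moment at which its call begins: read the wrist's pose just before it. There is no depth.
A pose or a line that the arm cannot do raises r.MotionError and nothing moves.
- hand_in(): hands the job in; it is judged then, once.
Readings, each from a call of its own:
- monitor.get_time_s(): time.
- monitor.get_joint_positions(): joint angles.
- monitor.get_joint_velocities(): joint speeds.
- monitor.get_tau(): joint torques, N m.
- monitor.get_position(): TCP position.
- monitor.get_orientation(): TCP orientation.
- monitor.get_force(): force on the tool from outside, world axes, zero at the start.
- monitor.get_torque(): the same for the moment, N m.
- monitor.get_gripper_width(): opening from 0.0 (shut) to 1.0 (fully open).
- monitor.get_gripper_force(): force on a finger pad.
Only numpy, scipy, OpenCV 4.12 (cv2) and the standard library are available. Lean on these libraries where they do the work, as an engineer would, in place of code of your own. Each camera call takes 0.05 s, during which the arm holds its last target. There are 200 camera calls.

## Working session

There is one attempt and no reset: what is moved stays moved. The work goes in short steps, each a Python script; the robot and the scene stay as the last script left them, time stands still between calls to the robot, and variables do not carry over. Pictures are saved under pics/ and viewed, at most 10 in all, crops included, and the job is handed in when it is done.

```bash
mkdir -p pics; ls; python3 - <<'E'
from station import r, solver, vision, hand_in, monitor
import cv2,numpy as np
for n in ("scene","top"):
    c=vision.capture(n); cv2.imwrite(f"pics/{n}0.png",c["img"][:,:,::-1]); np.savez(f"pics/{n}0.npz",**c)
    print(n,c["camera_matrix"].tolist(),np.round(c["world_to_cam"],4).tolist())
print(monitor.get_time_s(),monitor.get_orientation(),monitor.get_force())
E
```

```text
pics
scene [[488.0795906146934, 0.0, 312.30556425638855], [0.0, 488.0795906146934, 198.52290244597086], [0.0, 0.0, 1.0]] [[-0.8525, -0.5228, -0.0054, 0.4512], [-0.2283, 0.3815, -0.8957, 0.1655], [0.4703, -0.7624, -0.4446, 0.8853], [0.0, 0.0, 0.0, 1.0]]
top [[505.7363373024048, 0.0, 318.9120069535576], [0.0, 505.7363373024048, 198.86814078592158], [0.0, 0.0, 1.0]] [[-0.0228, -0.9993, -0.0303, 0.0304], [-0.984, 0.0278, -0.1761, 0.5311], [0.1768, 0.0258, -0.9839, 1.0972], [0.0, 0.0, 0.0, 1.0]]
0.1 [-3.14030981e+00 -3.00531535e-05  2.86760987e-01] [ 0.19643331 -0.11477842 -0.07504328]
```

View pics/top0.png

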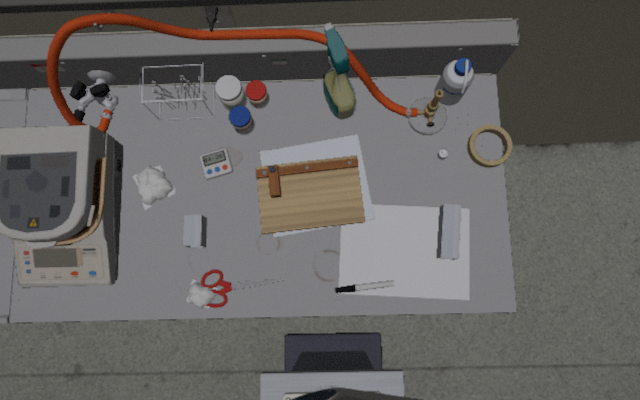

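View pics/scene0.png

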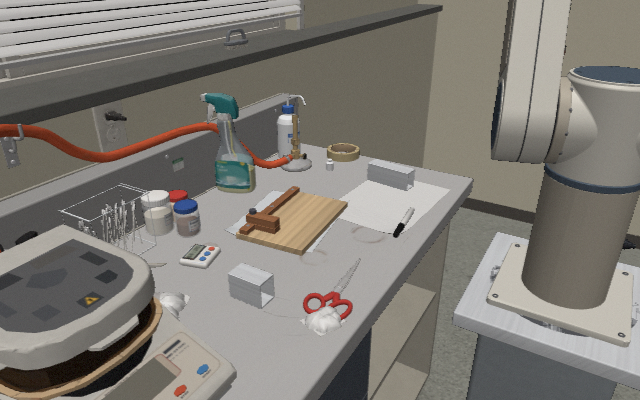

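The top view shows the long offcut on the right (~(451,232)) and the short one on the left (~(193,231)). The board is between them, with the fence from (257,173) to (357,160) and the stop block at (274,182). I'll get rough world positions from these, then look closer with the wrist camera.

```bash
cat > h.py <<'E'
from station import r, solver, vision, hand_in, monitor
import cv2,numpy as np
from scipy.spatial.transform import Rotation as Ro
def look(n,save=None):
    if n=="wrist":
        p=np.array(monitor.get_position()); R=Ro.from_euler('xyz',monitor.get_orientation()).as_matrix()
        c=vision.capture(n); T=np.eye(4);T[:3,:3]=R;T[:3,3]=p
        W=T@c["T_tool_cam"]
    else:
        c=vision.capture(n); W=np.linalg.inv(c["world_to_cam"])
    if save:
        cv2.imwrite(f"pics/{save}.png",c["img"][:,:,::-1]); np.savez(f"pics/{save}.npz",img=c["img"],K=c["camera_matrix"],W=W)
    return c["img"],c["camera_matrix"],W
def load(s):
    d=np.load(f"pics/{s}.npz"); return d["img"],d["K"],d["W"]
def cast(K,W,uv,z):
    uv=np.atleast_2d(uv).astype(float)
    d=np.c_[uv,np.ones(len(uv))]@np.linalg.inv(K).T@W[:3,:3].T; o=W[:3,3]
    return o+d*((z-o[2])/d[:,2])[:,None]
def rpy(yaw,pitch=0,roll=np.pi): return [roll,pitch,yaw]
E
python3 - <<'E'
from h import *
d=np.load("pics/top0.npz");K=d["camera_matrix"];W=np.linalg.inv(d["world_to_cam"])
np.set_printoptions(precision=3,suppress=True)
print("long",cast(K,W,[[451,206],[451,258]],.05)); print("short",cast(K,W,[[193,216],[193,246]],.05))
print("fence top near",cast(K,W,[[258,177],[358,165]],.03)); print("stop",cast(K,W,[[268,168],[280,195]],.048))
print("bed",cast(K,W,[[263,232],[362,220]],.018))
print(look("wrist","w0")[2]); print(vision.capture("wrist")["T_tool_cam"])
E
```

```text
long [[ 0.507 -0.278  0.05 ]
 [ 0.391 -0.27   0.05 ]]
short [[0.5   0.303 0.05 ]
 [0.432 0.301 0.05 ]]
fence top near [[ 0.59   0.158  0.03 ]
 [ 0.612 -0.075  0.03 ]]
stop [[0.607 0.132 0.048]
 [0.543 0.105 0.048]]
bed [[ 0.463  0.148  0.018]
 [ 0.485 -0.08   0.018]]
[[ 0.284 -0.919 -0.275  0.253]
 [-0.959 -0.272 -0.08  -0.577]
 [-0.001  0.286 -0.958  0.384]
 [ 0.     0.     0.     1.   ]]
[[ 0.001 -0.958 -0.286  0.08 ]
 [ 1.     0.001  0.001  0.001]
 [-0.    -0.286  0.958 -0.162]
 [ 0.     0.     0.     1.   ]]
```

```bash
python3 - <<'E'
from h import *
r.reach([0.53,0.04,0.25],rpy(0.094)); look("wrist","wb")
r.reach([0.449,-0.274,0.22],rpy(0.0)); img,K,W=look("wrist","wl"); print(K,monitor.get_time_s())
a=load("wb")[0]; cv2.imwrite("pics/both.png",np.vstack([a,img])[:,:,::-1][::1]) 
b=cv2.imread("pics/both.png"); cv2.imwrite("pics/both.png",cv2.resize(b,None,fx=.75,fy=.75,interpolation=cv2.INTER_AREA))
E
```

```text
[[275.45476931   0.         318.03589083]
 [  0.         275.45476931 197.61827907]
 [  0.           0.           1.        ]] 4.1167
```

View pics/both.png

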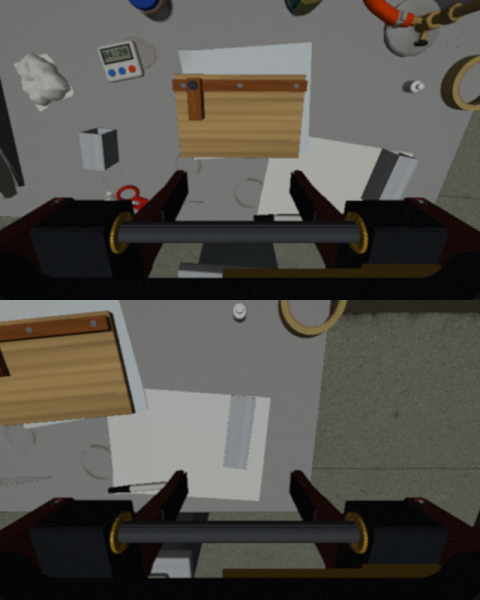

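Upper view: the board, with the fence at full-res rows ~100–120 and the stop at about (260,130). Lower view: the long offcut at about (318,176) on white paper. I'll zoom in to pick edges.

```bash
python3 - <<'E'
from h import *
a=load("wb")[0][90:220,225:420]; b=load("wl")[0][110:240,270:370]
f=lambda x,s:cv2.resize(x,None,fx=s,fy=s,interpolation=cv2.INTER_CUBIC)
i=np.hstack([f(a,2.7),f(b,2.7)]); i=np.clip(i.astype(float)*1.3,0,255).astype(np.uint8);cv2.imwrite("pics/z.png",i[:,:,::-1]); print(i.shape)
img,K,W=load("wl"); hsv=cv2.cvtColor(img,cv2.COLOR_RGB2HSV)
print(hsv[176,290:350:3].tolist()); print(hsv[115:240:4,318].tolist())
E
```

```text
(351, 796, 3)
[[60, 2, 163], [45, 3, 164], [60, 2, 161], [90, 2, 163], [90, 5, 153], [90, 13, 135], [101, 15, 137], [105, 11, 140], [120, 13, 139], [101, 15, 137], [101, 15, 136], [94, 14, 143], [101, 14, 144], [99, 13, 140], [103, 13, 138], [60, 4, 144], [60, 2, 165], [40, 5, 161], [50, 5, 170], [60, 5, 164]]
[[45, 4, 121], [20, 7, 112], [60, 2, 114], [90, 6, 123], [108, 18, 139], [84, 9, 138], [105, 11, 137], [101, 14, 141], [103, 17, 138], [105, 18, 140], [108, 9, 139], [100, 11, 140], [96, 18, 139], [94, 15, 136], [96, 9, 139], [100, 11, 136], [115, 11, 135], [98, 8, 135], [105, 15, 137], [105, 15, 135], [99, 13, 139], [90, 11, 136], [114, 9, 138], [96, 19, 137], [103, 16, 141], [99, 13, 140], [95, 11, 142], [105, 18, 141], [40, 5, 163], [50, 5, 160], [36, 8, 165], [45, 3, 165]]
```

View pics/z.png

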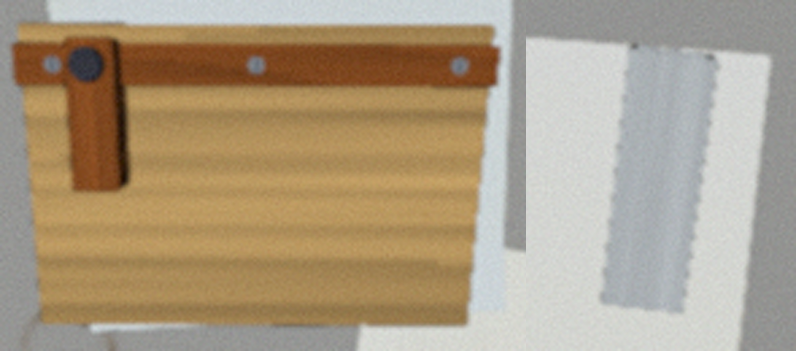

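```bash
python3 - <<'E'
from h import *
np.set_printoptions(precision=4,suppress=True)
img,K,W=load("wl"); q=np.array([[630,45],[717,55],[685,312],[601,303.]]); uv=np.c_[270+(q[:,0]-526.5)/2.7,110+q[:,1]/2.7]
P=cast(K,W,uv,.05)[:,:2]; print(P, P.mean(0)); ax=(P[0]+P[1]-P[2]-P[3])/2; print("len",np.linalg.norm(ax),"w",np.linalg.norm(P[0]-P[1]),np.linalg.norm(P[3]-P[2]),"ang",np.arctan2(ax[1],ax[0]))
img,K,W=load("wb"); print(W[:3,3])
g=lambda q,z:cast(K,W,np.array(q)/2.7+[225,90],z)
F=g([[20,84.5],[495,87]],.03); print("fence",F); d=F[0]-F[1]; print("len",np.linalg.norm(d),"yaw",np.arctan2(-d[0],d[1]))
S=g([[126,95],[127,186]],.018); print("stop foot",S, g([[118,50],[122,186]],.048), "bed near",g([[42,323],[467,324]],.018))
B=g([[22,88],[490,88]],.018);print(B)
E
```

```text
[[ 0.5167 -0.2625]
 [ 0.5125 -0.3003]
 [ 0.3922 -0.2879]
 [ 0.3968 -0.2475]] [ 0.4546 -0.2745]
len 0.1208656243282493 w 0.03803283289371887 0.04058591832264761 ang -0.11346202785029996
[0.6097 0.0464 0.4124]
fence [[ 0.5914  0.1596  0.03  ]
 [ 0.6123 -0.075   0.03  ]]
len 0.23553731750249715 yaw 0.0889926813713268
stop foot [[0.5907 0.109  0.018 ]
 [0.544  0.1063 0.018 ]] [[0.6121 0.1089 0.048 ]
 [0.5487 0.1042 0.048 ]] bed near [[ 0.4626  0.1502  0.018 ]
 [ 0.4843 -0.0872  0.018 ]]
[[ 0.5892  0.1621  0.018 ]
 [ 0.6117 -0.0764  0.018 ]]
```

Sizes check out: offcut 121 x 39 mm, fence 236 mm with yaw ≈ 0.09. Next I'll grasp and lift it, carry it over, and lower until it touches the bed, 10–12 mm clear of fence and stop.

```bash
cat >> h.py <<'E'
YF=0.090; ex=np.array([np.cos(YF),np.sin(YF),0]); ey=np.array([-np.sin(YF),np.cos(YF),0])
def fp(x,y,z): return x*ex+y*ey+np.array([0,0,z])
def st(m=""):
    p=np.array(monitor.get_position()); f=np.array(monitor.get_force())
    print(m,"t",round(monitor.get_time_s(),2),"fence xyz",np.round([p@ex,p@ey,p[2]],4),"F",np.round([f@ex,f@ey,f[2]],2),"grip",np.round(monitor.get_gripper_width(),3),np.round(monitor.get_gripper_force(),1))
E
python3 - <<'E'
from h import *
c=[0.4546,-0.2745]
r.reach([*c,0.12],rpy(-0.113)); print(r.line_to([*c,0.022],speed=0.08,until_force=8)); st("down")
r.set_gripper(0.0,35); st("gripped")
r.line_to([*c,0.14],speed=0.12); st("lifted")
r.reach(fp(.571,-.0135,.14),rpy(np.pi/2+YF)); st("over"); 
r.line_to(fp(.571,-.0135,.06),speed=0.08); st("low")
look("wrist","wp"); look("top","tp")
print(r.line_to(fp(.571,-.0135,.034),speed=0.02,until_force=4)); st("touch")
a,b=load("wp")[0],load("tp")[0][120:280,220:400]
cv2.imwrite("pics/p.png",np.hstack([cv2.resize(a,(480,300)),cv2.resize(b,(316,281)) if 0 else cv2.resize(b,(316,300))])[:,:,::-1])
E
```

```text
False
down t 5.97 fence xyz [ 0.4284 -0.3145  0.0225] F [-0.39  0.14  0.29] grip 0.997 0.0
gripped t 6.78 fence xyz [ 0.4281 -0.3142  0.022 ] F [-0.5  -0.34  0.7 ] grip 0.452 35.0
lifted t 7.91 fence xyz [ 0.4276 -0.3139  0.1393] F [-0.28  0.12 -1.56] grip 0.453 35.0
over t 9.17 fence xyz [ 0.5707 -0.0141  0.1396] F [-1.05 -0.01 -2.74] grip 0.453 35.0
low t 10.32 fence xyz [ 0.5715 -0.0135  0.0605] F [ 0.63 -0.07 -1.33] grip 0.454 35.0
True
touch t 11.36 fence xyz [ 0.5709 -0.0135  0.0399] F [-0.3   0.26  5.43] grip 0.452 35.0
```

View pics/p.png

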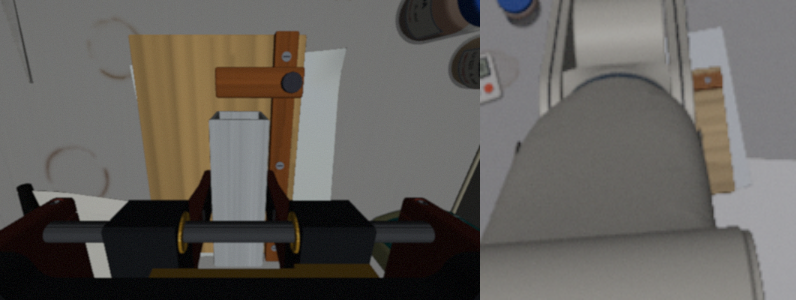

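The wrist view shows the offcut upright in the grip, parallel to the fence, with its end short of the stop. Now a guarded move to the stop, then the fence, then the diagonal press.

```bash
python3 - <<'E'
from h import *
r.line_to(fp(.571,-.0135,.0405),speed=0.02); st("up")
print(r.line_to(fp(.571,.015,.0405),speed=0.015,until_force=4)); st("stop")
p=monitor.get_position(); y=p@ey-.0003
print(r.line_to(fp(.600,y,.0405),speed=0.015,until_force=5)); st("fence")
p=monitor.get_position(); x=p@ex; y=p@ey
print(r.line_to(fp(x+.006,y,.0405-.006),speed=0.006,until_force=14)); st("diag")
r.wait(.5); st("settled")
E
```

```text
up t 11.61 fence xyz [ 0.571  -0.0135  0.0404] F [ 0.04 -0.15 -0.88] grip 0.455 35.0
True
stop t 12.57 fence xyz [ 0.5708 -0.0018  0.0402] F [ 1.24 -2.37 -0.79] grip 0.454 35.0
True
fence t 12.9 fence xyz [ 0.5706 -0.0019  0.04  ] F [-0.12  0.5   4.68] grip 0.452 35.0
True
diag t 13.36 fence xyz [ 0.5706 -0.0019  0.04  ] F [-0.17 -0.2   4.62] grip 0.457 35.0
settled t 13.86 fence xyz [ 0.5706 -0.0019  0.04  ] F [0.33 0.4  4.9 ] grip 0.455 35.0
```

```bash
python3 - <<'E'
from h import *
r.line_to(fp(.5706,-.0025,.0420),speed=0.02); st("up")
print(r.line_to(fp(.5706,.008,.0420),speed=0.01,until_force=5)); st("stop")
p=monitor.get_position(); y=p@ey-.0005
print(r.line_to(fp(.595,y,.0420),speed=0.01,until_force=6)); st("fence")
E
```

```text
up t 14.12 fence xyz [ 0.5702 -0.0025  0.0417] F [-0.08 -0.55 -1.73] grip 0.451 35.0
True
stop t 14.49 fence xyz [ 0.5701 -0.0018  0.0414] F [ 0.15 -1.04 -1.22] grip 0.454 35.0
True
fence t 15.93 fence xyz [ 0.5819 -0.0021  0.0409] F [-0.36  0.52 -1.57] grip 0.456 35.0
```

```bash
python3 - <<'E'
from h import *
x,z=.582,.0410
y=-.0017
for k in range(14):
    f=np.array(monitor.get_force())
    if f[2]<14: z-=.0005
    if -(f@ex)<14: x+=.0004
    if f[2]>=14 and -(f@ex)>=14: break
    r.line_to(fp(x,y,z),speed=0.01); r.wait(.15); st(f"{x:.4f} {z:.4f}")
E
```

```text
0.5824 0.0405 t 16.33 fence xyz [ 0.5823 -0.0018  0.0404] F [ 0.06 -1.71 -1.46] grip 0.453 35.0
0.5828 0.0400 t 16.73 fence xyz [ 0.5825 -0.0018  0.0402] F [-3.36 -3.43  5.64] grip 0.451 35.0
0.5832 0.0395 t 17.13 fence xyz [ 0.5825 -0.0018  0.0401] F [-6.38 -3.34 10.98] grip 0.456 35.0
0.5836 0.0390 t 17.53 fence xyz [ 0.5825 -0.0018  0.0401] F [-9.29 -2.68 18.04] grip 0.454 35.0
0.5840 0.0390 t 17.93 fence xyz [ 0.5825 -0.0018  0.0401] F [-10.55  -2.95  18.64] grip 0.453 35.0
0.5844 0.0390 t 18.33 fence xyz [ 0.5825 -0.0018  0.0402] F [-11.72  -3.83  20.75] grip 0.454 35.0
0.5848 0.0390 t 18.73 fence xyz [ 0.5825 -0.0018  0.0402] F [-13.11  -4.08  22.4 ] grip 0.452 35.0
0.5852 0.0390 t 19.13 fence xyz [ 0.5826 -0.0018  0.0402] F [-14.61  -3.21  22.8 ] grip 0.457 35.0
```

```bash
python3 - <<'E'
from h import *
r.line_to(fp(.5868,-.0017,.0390),speed=0.01); r.wait(.4); st("final")
print(np.round(monitor.get_orientation(),4))
a=look("wrist","wf")[0]; b=look("scene","sf")[0][150:290,200:400]
cv2.imwrite("pics/f.png",np.hstack([cv2.resize(a[:,120:520],(400,400)),cv2.resize(b,(400,280),interpolation=cv2.INTER_CUBIC)[:280] if 0 else cv2.resize(b,(400,400))])[:,:,::-1])
E
```

```text
final t 19.84 fence xyz [ 0.5826 -0.0018  0.0402] F [-18.97  -4.03  28.14] grip 0.453 35.0
[-3.1205e+00  1.1000e-03  1.6623e+00]
```

View pics/f.png

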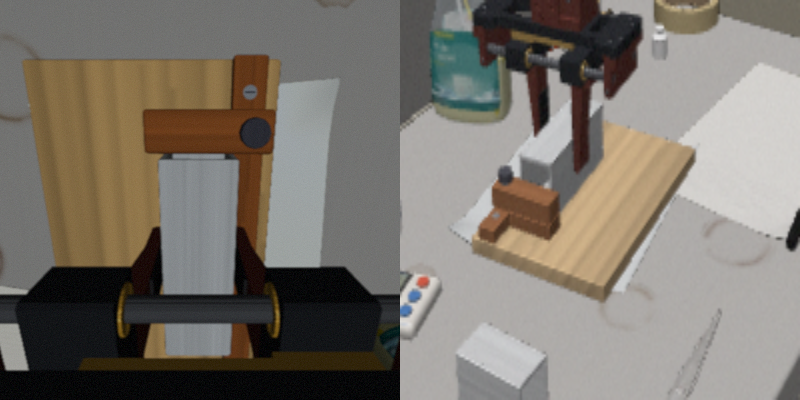

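It is seated at fence and stop, and the bystanders are in place. The push leans the tool 0.021 rad over the fence, so I'll ease off and counter-tilt.

```bash
python3 - <<'E'
from h import *
for x,z,d in [(.5855,.0391,0.0),(.5855,.0391,.01),(.5855,.0391,.02)]:
    r.line_to(fp(x,-.0017,z),rpy(np.pi/2+YF,0,np.pi-d),speed=0.01); r.wait(.5); st(f"{d}"); print(np.round(monitor.get_orientation(),4))
E
```

```text
0.0 t 20.73 fence xyz [ 0.5824 -0.0018  0.04  ] F [-15.02  -2.94  21.68] grip 0.456 35.0
[-3.1354e+00  2.0000e-04  1.6612e+00]
0.01 t 21.48 fence xyz [ 0.5823 -0.0018  0.0399] F [-13.59  -2.55  21.59] grip 0.456 35.0
[3.1382e+00 1.0000e-04 1.6612e+00]
0.02 t 22.23 fence xyz [ 0.5822 -0.0018  0.04  ] F [-14.19  -2.88  23.98] grip 0.45 35.0
[3.1285e+00 1.0000e-04 1.6611e+00]
```

```bash
python3 - <<'E'
from h import *
r.line_to(fp(.5860,-.0017,.0393),rpy(np.pi/2+YF,0,np.pi-.009),speed=0.01); r.wait(1); st(); o=monitor.get_orientation(); print(np.round(o,4))
f=np.array(monitor.get_force())
if -(f@ex)-.35*f[2]>5 and f[2]>9 and np.pi-abs(o[0])<.012: print(hand_in())
E
```

```text
t 23.48 fence xyz [ 0.5824 -0.0018  0.0398] F [-15.26  -3.59  21.17] grip 0.458 35.0
[3.1398e+00 1.0000e-04 1.6612e+00]
the job is handed in; nothing more can be done
None
```

I handed the job in at about 23 s with the long offcut upright on the bed, against the fence and stop. The arm is still gripping it and pressing with about 15 N toward the fence and 21 N down (wrist readings). The last picture showed the short offcut, weight and timer where they started, but no verdict came back.

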